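# Pour the red beads through the funnel into the jar

## Robot

A 6-joint arm with a two-finger parallel gripper is mounted at the origin on the work surface; the furniture and walls round the work are solid. World frame = base frame: x ahead of the robot, y to its left, z up, the work surface at z = 0. Lengths are in m, angles in rad, forces in N, time in s.
With the tool pointing down it reaches from about 0.3 to 0.825 m from the base axis. Payload 5.4 kg.
Tool frame: the origin (TCP) lies between the finger pads; the fingertips stand ctrl.tcp_to_tips ahead of it and the grasp point (between the pads) lies 3 mm ahead of it (ctrl.tcp_to_tips is the distance from the TCP to the fingertips, in m); z points along the fingers, y is the line along which they close (so a half turn about z gives the same grasp; the last joint's range is limited). The gripper opens to 92 mm and grips with 3 to 60 N. Pads are 20 mm wide; open, the fingers measure 128 mm over their backs; the gripper's body (75 mm by 189 mm) begins 69 mm behind the grasp point.
Start: joints at [-1.428, 0.158, 1.597, -0, 1.386, -0.21], TCP at [0.199, -0.54, 0.237] pointing down, gripper open.
Joint ranges: [-2.91, 2.91], [-0.94, 2.29], [0.18, 2.7], [-1.29, 4.43], [0.17, 2.64], [-3, 3]. Speed limits (rad/s): [2.57, 2.57, 3.14, 3.14, 3.14, 3.14].

## Interface

Orientations are given as a unit quaternion [w, x, y, z].
In Python, from plant import ctrl, get_image, workorder, recognise gives the robot as it stands.
- The arm moves only by the tool send_rows, never from a script. Its argument "series" is a list of rows, each a list of 7 numbers: the closure, from 0 (fully open) to 1 (shut), then the shift along the tool's x, y, z in m, then the turn, a rotation vector about the tool's x, y, z in rad. A call has 1 to 10 rows; each row shifts and turns the commanded pose from where the row before left it, along the tool's axes as they then stand; what a row does not reach is not made up. A row lasts 1/8 s, in which the tool goes at most 62.5 mm and 10.7 degrees, less where a joint would pass 70% of its speed; a pose out of reach is approached as far as the arm can. A call is refused whole if a number of a shift passes 0.0625 or a number of a turn 0.188, either way. A call with a gripper value outside its range is refused whole. The fingers move at their own pace and stop on an object; the grip force is fixed at half the most. Time passes only in rows, so rows that do not move let the fingers close. It gives the time, the measured TCP pose, the force, the opening and the grip force at its end, in the units of the state.
- ctrl.get_obs(): the state, without advancing time (a new reading comes with each control period).
- get_image(name): name is "scene" or "top"; returns a dict with "image" (400x640x3 uint8, red, green, blue), "mtx" (3x3 intrinsics, pixels), "origin" and "orientation" of the camera in the world. Camera axes: x right, y down, z forward; pixel columns grow to the right and rows downward; lengths in m; the calibration is good to about 2 mm. A picture is of the moment at which its call begins. There is no depth.
- workorder.close_job(): hands the job in; it is judged then, once.
Trained networks look in a picture, given as the dict that the camera call returned (one of the last four; its "shot" number tells which), for a name from the list of things; names that differ only in an ending like _2 or _b are one class to them, and where a whole thing is asked for, a point or a joint stands for the part that bears it (a point fixed in the world has none). Each returns a list of dicts, best first, with "confidence" (0 to 1); they miss things now and then, are a little off and sometimes report something else, mostly with a low value. They report only what shows in the picture. A call takes as long as a camera call.
- recognise(query, picture): "position" ([column, row] as shares, 0 to 1, of the picture: columns of its width, rows of its height, amid what is visible of it).
The state is a dict: "time_s": time; "joints": joint angles; "joint_vel": joint speeds; "joint_torque": joint torques, N m; "eef_pos": TCP position; "orientation": TCP orientation; "wrist_force": force on the tool from outside, world axes, zero at the start; "wrist_torque": the same for the moment, N m; "grip_width": opening from 0.0 (shut) to 1.0 (fully open); "gripper_force": force on a finger pad.
Only numpy, scipy, OpenCV 4.12 (cv2) and the standard library are available. Lean on these libraries where they do the work, as an engineer would, in place of code of your own. Each camera call takes 0.05 s, during which the arm holds its last target. There are 200 camera calls.

## Task

Two small metal scoops stand on the table: lift the one that holds the two red beads and pour both beads through the green funnel into the jar. Then stand the scoop upright on the table again and let go of it.

Things in the scene. Friction and masses are not known exactly. Their poses are not given: they have to be found in the camera images.
- scoop: Metal scoop with the red beads (its twin holds blue ones). Origin: on the underside below the grip; z up, open lip at x=-69 mm, roughly towards the robot. Tray 60 wide, walls 42 high, rear wall x=-19. Floor rises 15 deg, from z=5 at the rear to 18 at the lip: level, beads stay; they roll out past 15 deg of lip-down tilt; 45 empties it. Grip: upright wooden block, 16 (y) x 34 (x), top z=95. 0.15 kg
- bead_1: Red wooden bead, a ball of 18 mm diameter, 10 g, rolls easily; origin at its centre. At the start it lies in the scoop against the rear wall.
- bead_2: The second red bead, the same.
- funnel_jar: Clear narrow jar with a wide green funnel fixed in its mouth, bolted down on a dark round foot of radius 46 mm. Origin: centre of the foot's underside, z up, round about z. Jar: outer radius 26, inner 23, inner floor z = 12, mouth z = 73. Funnel: rim radius 48 (45 inside) at z = 103, a cone of about 45 degrees down to a neck of inner radius 19 at z = 75, which ends at z = 65 mm.

How it is judged:
By the outcome, as a careful person would: the job done as asked, in the order asked, and still so for the second after the job is handed in, with the robot touching nothing.
It also fails if it takes over 58 s, if anything falls off the work surface, if the arm or the gripper's body presses on something with over 40 N, if the wrist force passes 120 N, or if a joint passes its speed limit or range.

## Working session

There is one attempt and no reset: what is moved stays moved. The work goes in short steps, Python scripts to look and compute and a tool call to move; the robot and the scene stay as the last step left them, time stands still between calls to the robot, and variables do not carry over. Pictures are saved under pics/ and viewed, at most 10 in all, crops included, and the job is handed in when it is done.

Besides the shell and the picture viewer there is one more tool, called in YAML: its name, and indented under it one key for each argument. send_rows: Moves the arm, as the interface text tells. Its arguments: {"type":"object","properties":{"series":{"type":"array"}},"required":["series"]}

```bash
mkdir -p pics
cat > h.py <<'E'
from plant import ctrl,get_image,workorder,recognise
import numpy as np,cv2
from scipy.spatial.transform import Rotation as R
def rot(q): return R.from_quat([q[1],q[2],q[3],q[0]]).as_matrix()
def cam(p):
    M=rot(p["orientation"]) if np.size(p["orientation"])==4 else np.array(p["orientation"])
    return M,np.array(p["origin"]),np.array(p["mtx"])
def px2w(p,uv,z):
    M,o,K=cam(p); d=M@np.linalg.solve(K,[uv[0],uv[1],1]); return o+d*(z-o[2])/d[2]
def w2px(p,X):
    M,o,K=cam(p); c=K@(M.T@(np.array(X)-o)); return c[:2]/c[2]
E
python3 - <<'E'
from h import *
print(ctrl.tcp_to_tips, ctrl.get_obs())
for n in("top","scene"):
    p=get_image(n); print(n,p["origin"],p["orientation"])
    cv2.imwrite(f"pics/{n}1.png",p["image"][:,:,::-1])
    for q,z in(("scoop",.06),("bead_1",.018),("funnel_jar",.103)):
        for r in recognise(q,p)[:4]:
            uv=np.array(r["position"])*[640,400]; print(q,round(r["confidence"],2),uv.round(),px2w(p,uv,z).round(3))
E
```

```text
0.022 {'time_s': 0.0, 'joints': array([-1.42811789e+00,  1.59040197e-01,  1.59817170e+00, -2.27336666e-05,
        1.38619767e+00, -2.10082999e-01]), 'joint_vel': array([ 0.00096642, -0.00168869,  0.00024085,  0.00139078,  0.00035576,
       -0.00057132]), 'joint_torque': array([-1.16877258e-03, -3.85565829e+01, -3.22113025e+01,  7.00931693e-02,
        3.78764130e-02, -1.34309780e-04]), 'eef_pos': array([ 0.19855805, -0.53902898,  0.23565417]), 'orientation': array([-9.08315738e-04,  9.84484432e-01,  1.75469594e-01,  1.94457480e-05]), 'wrist_force': array([-0.06599408,  0.81974424, -0.43017774]), 'wrist_torque': array([-0.00098503, -0.00957018,  0.03026532]), 'gripper_force': 0.0, 'grip_width': 0.9997622030696667}
top [ 0.34642818 -0.44821059  0.90255659] [ 0.02721742 -0.69580226  0.71719067 -0.02749509]
scoop 0.61 [353. 152.] [ 0.479 -0.514  0.06 ]
bead_1 0.51 [346. 153.] [ 0.484 -0.504  0.018]
funnel_jar 0.67 [302. 228.] [ 0.348 -0.422  0.103]
scene [-0.14265076 -0.77367601  0.57140788] [-0.37240023  0.78712365 -0.44245823  0.21444147]
scoop 0.71 [376. 198.] [ 0.449 -0.534  0.06 ]
bead_1 0.62 [371. 198.] [ 0.49  -0.504  0.018]
funnel_jar 0.89 [306. 209.] [ 0.305 -0.459  0.103]
```

View pics/top1.png

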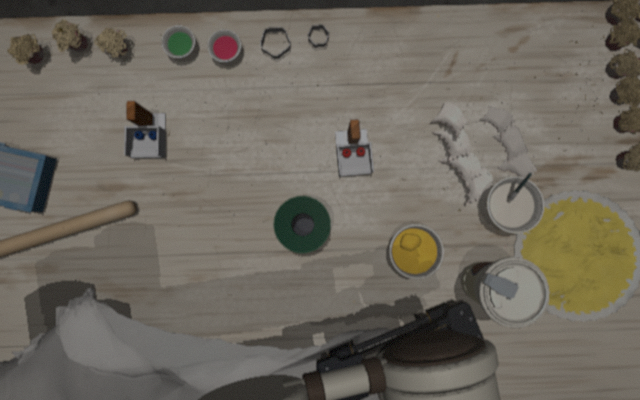

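View pics/scene1.png

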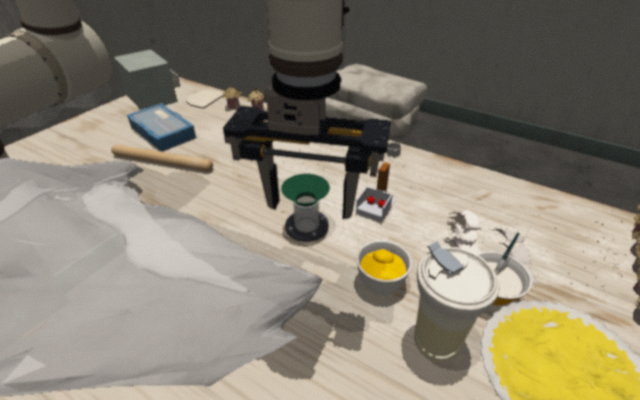

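The top view shows the red-bead scoop with its grip at about (354,130), its tray at (354,155) and its lip at y≈176. The green funnel is centred at about (302,225), the blue twin at (145,135), and a yellow bowl at (415,250). I'll zoom in for accuracy.

Run:
```python
from h import *
p=get_image("top"); im=p["image"][:,:,::-1]
c=cv2.resize(im[110:260,260:400],None,fx=4,fy=4,interpolation=cv2.INTER_CUBIC)
c=np.clip(c.astype(float)*1.6,0,255).astype(np.uint8)
cv2.imwrite("pics/crop.png",c)
hsv=cv2.cvtColor(im,cv2.COLOR_BGR2HSV)
def blob(lo,hi,roi):
    x0,y0,x1,y1=roi;m=cv2.inRange(hsv,lo,hi)[y0:y1,x0:x1];n,l,s,ct=cv2.connectedComponentsWithStats(m)
    return [(s[i].tolist(),(ct[i]+[x0,y0]).round(1)) for i in range(1,n) if s[i][4]>15]
print(blob((0,150,80),(6,255,255),(320,140,390,175)))
g=blob((60,80,20),(90,255,255),(260,180,345,270));print(g)
m=cv2.inRange(hsv,(60,80,20),(90,255,255));m[:180]=0;m[270:]=0;m[:,:260]=0;m[:,345:]=0
ct=max(cv2.findContours(m,0,1)[0],key=len);(cx,cy),r=cv2.minEnclosingCircle(ct);print(cx,cy,r,px2w(p,(cx,cy),.103),px2w(p,(cx+r,cy),.103))
```

```text
[([37, 7, 7, 9, 40], array([360.2, 151.2])), ([23, 9, 7, 8, 39], array([346.2, 152.4]))]
[([15, 17, 55, 56, 1892], array([301.3, 224.4]))]
301.6468200683594 224.30751037597656 27.70014190673828 [ 0.35423255 -0.42172289  0.103     ] [ 0.35285206 -0.46734742  0.103     ]
```

View pics/crop.png

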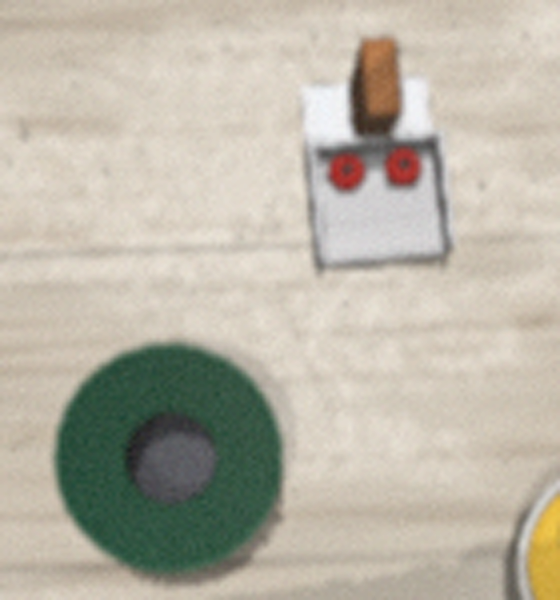

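Run:
```python
from h import *
from scipy.optimize import least_squares
p=get_image("top")
f=lambda a:np.array(a)/4+[260,110]-.375
L=[]
obs=[((362,38),(17,8,95)),((397,38),(17,-8,95)),((400,122),(-17,-8,95)),((345,171),(-29,14,17)),((403,166),(-29,-14,17)),((318,268),(-69,30,42)),((449,255),(-69,-30,42))]
def res(v,ks=range(7)):
    c,s=np.cos(v[2]),np.sin(v[2]); o=[]
    for k in ks:
        uv,l=obs[k]; x,y,z=np.array(l)/1000
        if k in(3,4): o+=[0*0]+[0] if 0 else list((w2px(p,[v[0]+c*x-s*y*v[3],v[1]+s*x+c*y*v[3],z])-f(uv)))
        else: o+=list(w2px(p,[v[0]+c*x-s*y,v[1]+s*x+c*y,z])-f(uv))
    return np.array(o)
r=least_squares(res,[.53,-.51,0,1.]);print(r.x,np.degrees(r.x[2]),r.fun.round(1))
print(px2w(p,f((381,82)),.095))
```

```text
[ 0.51151262 -0.51600299  0.03612859  0.95953484] 2.0700155705192187 [-0.6  0.7  0.1  0.1  0.8 -1.1 -0.2  1.6 -0.2  1.9 -0.3 -2.   0.4 -1. ]
[ 0.51028964 -0.51575094  0.095     ]
```

send_rows:
  series:
    - [0,0,0,0,0,0,0.158]
    - [0,0.03,0,0,0,0,0.158]
    - [0,0.05,-0.002,0.01,0,0,0]
    - [0,0.05,-0.002,0.01,0,0,0]
    - [0,0.05,-0.002,0.01,0,0,0]
    - [0,0.05,-0.002,0.01,0,0,0]
    - [0,0.05,-0.002,0.01,0,0,0]
    - [0,0.033,-0.002,0.01,0,0,0]
    - [0,0,0,0,0,0,0]

```text
time_s: 1.62
eef_pos: [0.512, -0.5098, 0.1747]
orientation: [-0.001, 1.0, 0.02, -0.001]
wrist_force: [0.2, 0.0, -0.4]
grip_width: 0.994
gripper_force: 0.0
```

```bash
cat >> h.py <<'E'
def st():
    o=ctrl.get_obs();M=rot(o["orientation"])
    print("t",o["time_s"],"p",o["eef_pos"].round(4),"yaw",np.degrees(np.arctan2(M[1,0],M[0,0])).round(2),"zax",M[:,2].round(3),"j",o["joints"].round(2),"F",o["wrist_force"].round(1),"w",round(o["grip_width"],3),o["gripper_force"])
    return o,M
E
python3 - <<'E'
from h import *
o,M=st()
print("need tool",(M.T@(np.array([.511,-.516,.078])-o["eef_pos"])).round(4))
p=get_image("scene");a,b=w2px(p,[.511,-.516,.05]).astype(int)
c=p["image"][max(b-75,0):b+75,a-100:a+100,::-1]
cv2.imwrite("pics/c2.png",cv2.resize(c,None,fx=4,fy=4,interpolation=cv2.INTER_CUBIC))
print(a-100,b-75)
E
```

```text
t 1.625 p [ 0.512  -0.5098  0.1747] yaw 2.28 zax [-0.001  0.002 -1.   ] j [-0.95  0.58  1.18  0.    1.38  0.58] F [ 0.2  0.  -0.4] w 0.994 0.0
need tool [-0.0011  0.0064  0.0967]
281 108
```

View pics/c2.png

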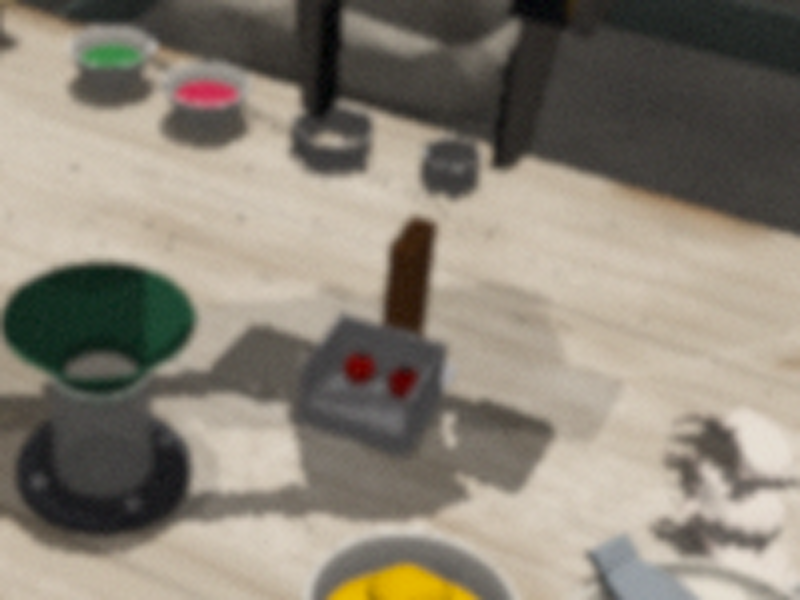

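The scene crop shows the fingers, tips at (320,110) and (510,160), straddling the grip, whose top is at (412,222). The beads are in the tray. I'll descend and grip.

send_rows:
  series:
    - [0,-0.001,0.006,0.02,0,0,0]
    - [0,0,0,0.03,0,0,0]
    - [0,0,0,0.03,0,0,0]
    - [0,0,0,0.017,0,0,0]
    - [0,0,0,0,0,0,0]
    - [0.5,0,0,0,0,0,0]
    - [1,0,0,0,0,0,0]
    - [1,0,0,0,0,0,0]
    - [1,0,0,0,0,0,0]
    - [1,0,0,0,0,0,0]

```text
time_s: 2.92
eef_pos: [0.5097, -0.5174, 0.0797]
orientation: [0.0, 1.0, 0.018, 0.0]
wrist_force: [0.2, -0.2, -0.0]
grip_width: 0.481
gripper_force: 0.0
```

send_rows:
  series:
    - [1,0,0,0,0,0,0]
    - [1,0,0,0,0,0,0]
    - [1,0,0,-0.005,0,0,0]
    - [1,0,0,-0.01,0,0,0]
    - [1,0,0,-0.015,0,0,0]
    - [1,0,0,-0.02,0,0,0]
    - [1,0,0,-0.01,0,0,0]
    - [1,0,0,0,0,0,0]

```text
time_s: 3.92
eef_pos: [0.5102, -0.5181, 0.1415]
orientation: [0.001, 1.0, 0.018, 0.001]
wrist_force: [0.6, 0.2, -1.5]
grip_width: 0.175
gripper_force: 30.0
```

Run:
```python
from h import *
o,M=st()
p=get_image("scene");a,b=w2px(p,[.45,-.48,.1]).astype(int)
c=p["image"][max(b-75,0):b+75,a-100:a+100,::-1]
cv2.imwrite("pics/c3.png",cv2.resize(c,None,fx=4,fy=4,interpolation=cv2.INTER_CUBIC))
```

```text
t 3.925 p [ 0.5102 -0.5181  0.1415] yaw 2.11 zax [ 0.002 -0.002 -1.   ] j [-0.96  0.62  1.19 -0.    1.33  0.58] F [ 0.6  0.2 -1.5] w 0.175 29.954997897148132
```

View pics/c3.png

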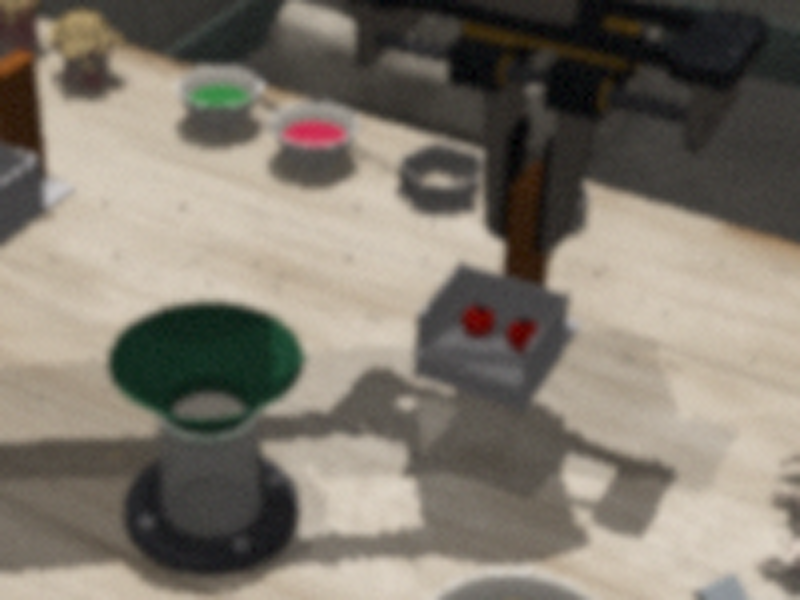

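The scoop is lifted and level with both beads inside, at crop (480,320) and (522,335). Next I'll turn it radially and bring it over the funnel.

send_rows:
  series:
    - [1,0,0,-0.008,0,0,0.08]
    - [1,0,0,-0.012,0,0,0.14]
    - [1,0,0,-0.014,0,0,0.16]
    - [1,0,0,-0.012,0,0,0.16]
    - [1,0,0,-0.008,0,0,0.16]
    - [1,0,0,-0.002,0,0,0.13]
    - [1,0,0,0,0,0,0.08]
    - [1,0,0,0,0,0,0]

```text
time_s: 4.97
eef_pos: [0.5094, -0.5169, 0.1944]
orientation: [-0.0, 0.906, -0.422, -0.001]
wrist_force: [0.3, -0.6, -1.2]
grip_width: 0.171
gripper_force: 30.0
```

send_rows:
  series:
    - [1,-0.005,0.003,0,0,0,0]
    - [1,-0.011,0.007,0,0,0,0]
    - [1,-0.016,0.011,0,0,0,0]
    - [1,-0.017,0.012,0,0,0,0]
    - [1,-0.015,0.01,0,0,0,0]
    - [1,-0.011,0.008,0,0,0,0]
    - [1,-0.007,0.005,0,0,0,0]
    - [1,-0.004,0.002,0,0,0,0]
    - [1,0,0,0,0,0,0]

```text
time_s: 6.1
eef_pos: [0.41, -0.4887, 0.1957]
orientation: [-0.0, 0.906, -0.423, 0.0]
wrist_force: [-0.7, -0.3, -2.1]
grip_width: 0.169
gripper_force: 30.0
```

Run:
```python
from h import *
o,M=st()
print("lip",(o["eef_pos"]+M@[-.069,0,.062]).round(4))
ims=[]
for n in("scene","top"):
    p=get_image(n);a,b=w2px(p,[.37,-.44,.13]).astype(int)
    for r in recognise("bead_1",p)[:3]: print(n,r["confidence"],(np.array(r["position"])*[640,400]).round())
    b=max(b,75);c=p["image"][b-75:b+75,a-66:a+67,::-1]
    ims.append(cv2.resize(c,None,fx=3,fy=3,interpolation=cv2.INTER_CUBIC)); print(a-66,b-75)
    g=cv2.cvtColor(p["image"],cv2.COLOR_RGB2HSV)
cv2.imwrite("pics/c4.png",np.hstack(ims))
```

```text
t 6.1 p [ 0.41   -0.4887  0.1957] yaw -50.03 zax [ 0. -0. -1.] j [-1.06  0.35  1.45  0.    1.34  1.38] F [-0.7 -0.3 -2.1] w 0.169 29.95501399040222
lip [ 0.3657 -0.4359  0.1336]
scene 0.59 [337. 170.]
250 100
top 0.57 [322. 193.]
top 0.47 [333. 206.]
246 138
```

View pics/c4.png

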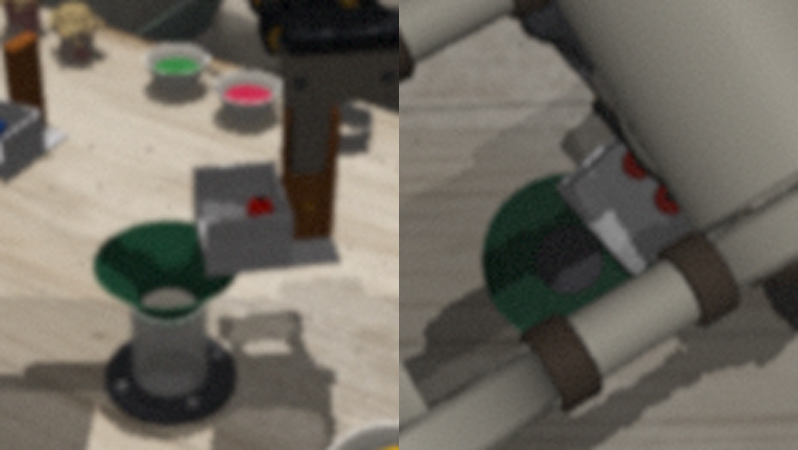

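The scoop is in place with the lip just beyond the neck centre at crop (570,255), and both beads are at the rear, at (635,165) and (668,200). I'll tilt slowly about the lip.

send_rows:
  series:
    - [1,-0.0065,0,-0.0066,0,0.1,0]
    - [1,-0.0065,0,-0.0066,0,0.1,0]
    - [1,-0.0032,0,-0.0034,0,0.05,0]
    - [1,-0.0019,0,-0.002,0,0.03,0]
    - [1,-0.0019,0,-0.002,0,0.03,0]
    - [1,-0.0019,0,-0.002,0,0.03,0]
    - [1,-0.0019,0,-0.002,0,0.03,0]
    - [1,0,0,0,0,0,0]
    - [1,0,0,0,0,0,0]
    - [1,0,0,0,0,0,0]

```text
time_s: 7.55
eef_pos: [0.3927, -0.4683, 0.2164]
orientation: [0.078, 0.891, -0.416, 0.167]
wrist_force: [-1.1, -0.2, -0.7]
grip_width: 0.172
gripper_force: 30.0
```

send_rows:
  series:
    - [1,0,0,0,0,0,0]
    - [1,0,0,0,0,0,0]
    - [1,-0.0019,0,-0.002,0,0.03,0]
    - [1,-0.0019,0,-0.002,0,0.03,0]
    - [1,-0.0032,0,-0.0034,0,0.05,0]
    - [1,-0.0032,0,-0.0034,0,0.05,0]
    - [1,-0.0032,0,-0.0034,0,0.05,0]
    - [1,-0.0032,0,-0.0034,0,0.05,0]
    - [1,0,0,0,0,0,0]
    - [1,0,0,0,0,0,0]

```text
time_s: 8.8
eef_pos: [0.3779, -0.4508, 0.2246]
orientation: [0.131, 0.862, -0.402, 0.281]
wrist_force: [0.8, -0.3, -1.0]
grip_width: 0.173
gripper_force: 30.0
```

send_rows:
  series:
    - [1,-0.0032,0,-0.0034,0,0.05,0]
    - [1,-0.0032,0,-0.0034,0,0.05,0]
    - [1,-0.0032,0,-0.0034,0,0.05,0]
    - [1,-0.0032,0,-0.0034,0,0.05,0]
    - [1,0,0,0,0,0,0]
    - [1,0,0,0,0,0,0]
    - [1,0,0,0,0,0,0]
    - [1,0,0,0,0,0,0]

```text
time_s: 9.8
eef_pos: [0.3663, -0.4367, 0.2266]
orientation: [0.171, 0.829, -0.387, 0.365]
wrist_force: [0.1, -0.9, -0.6]
grip_width: 0.174
gripper_force: 30.0
```

```bash
cat > look.py <<'E'
from h import *
import sys
o,M=st()
print("lip",(o["eef_pos"]+M@[-.069,0,.062]).round(4))
ims=[]
for n in("scene","top"):
    p=get_image(n);a,b=w2px(p,[.37,-.44,.08]).astype(int)
    for r in recognise("bead_1",p)[:3]: print(n,r["confidence"],(np.array(r["position"])*[640,400]).round())
    b=max(b,75);c=p["image"][b-75:b+75,a-66:a+67,::-1]
    ims.append(cv2.resize(c,None,fx=3,fy=3,interpolation=cv2.INTER_CUBIC)); print(a-66,b-75)
cv2.imwrite(sys.argv[1],np.clip(np.hstack(ims)*1.3,0,255))
E
python3 look.py pics/c5.png
```

```text
t 9.8 p [ 0.3663 -0.4367  0.2266] yaw -50.01 zax [ 0.474 -0.566 -0.675] j [-1.22 -0.38  2.31  0.58  0.48  0.8 ] F [ 0.1 -0.9 -0.6] w 0.174 29.964685142040253
lip [ 0.3658 -0.436   0.1339]
250 120
top 0.53 [296. 225.]
246 139[ WARN:0@6.084] global loadsave.cpp:1063 imwrite_ Unsupported depth image for selected encoder is fallbacked to CV_8U.
```

View pics/c5.png

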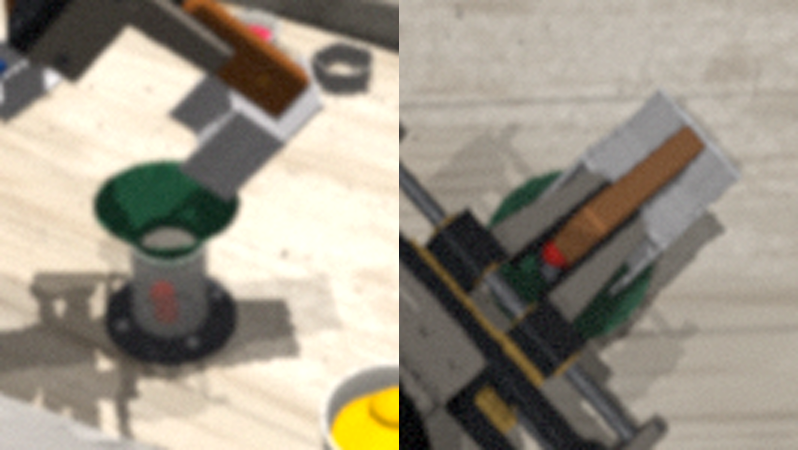

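Both red beads are stacked in the jar at crop (163,290–310), and the scoop looks empty. I'll untilt and carry it back to the clear spot.

send_rows:
  series:
    - [1,0.0085,0,0.011,0,-0.15,0]
    - [1,0.0085,0,0.011,0,-0.15,0]
    - [1,0.0085,0,0.011,0,-0.15,0]
    - [1,0.0085,0,0.011,0,-0.15,0]
    - [1,0.0085,0,0.011,0,-0.15,0]
    - [1,0.0048,0,0.0057,0,-0.08,0]
    - [1,0,0,0,0,0,0]

```text
time_s: 10.88
eef_pos: [0.4105, -0.4894, 0.1942]
orientation: [-0.0, 0.906, -0.423, -0.0]
wrist_force: [0.3, -0.4, -1.5]
grip_width: 0.171
gripper_force: 30.0
```

send_rows:
  series:
    - [1,0.015,-0.01,0,0,0,0]
    - [1,0.022,-0.014,0,0,0,0]
    - [1,0.022,-0.014,0,0,0,0]
    - [1,0.018,-0.012,0,0,0,0]
    - [1,0.01,-0.008,0.02,0,0,0]
    - [1,0,0,0.03,0,0,0]
    - [1,0,0,0.03,0,0,0]
    - [1,0,0,0.02,0,0,0]
    - [1,0,0,0,0,0,0]
    - [1,0,0,0,0,0,0]

```text
time_s: 12.12
eef_pos: [0.5108, -0.5189, 0.0974]
orientation: [0.001, 0.906, -0.423, 0.001]
wrist_force: [0.6, 0.0, -1.6]
grip_width: 0.175
gripper_force: 30.0
```

```bash
sed -i 's/\[.37,-.44,.08\]/[.43,-.46,.08]/' look.py; python3 look.py pics/c6.png
```

```text
t 12.125 p [ 0.5108 -0.5189  0.0974] yaw -50.04 zax [ 0.002 -0.002 -1.   ] j [-0.96  0.66  1.22  0.    1.26  1.49] F [ 0.6  0.  -1.6] w 0.175 29.964669942855835
lip [ 0.4666 -0.4662  0.0352]
274 108
top 0.66 [296. 225.]
257 104[ WARN:0@5.182] global loadsave.cpp:1063 imwrite_ Unsupported depth image for selected encoder is fallbacked to CV_8U.
```

View pics/c6.png

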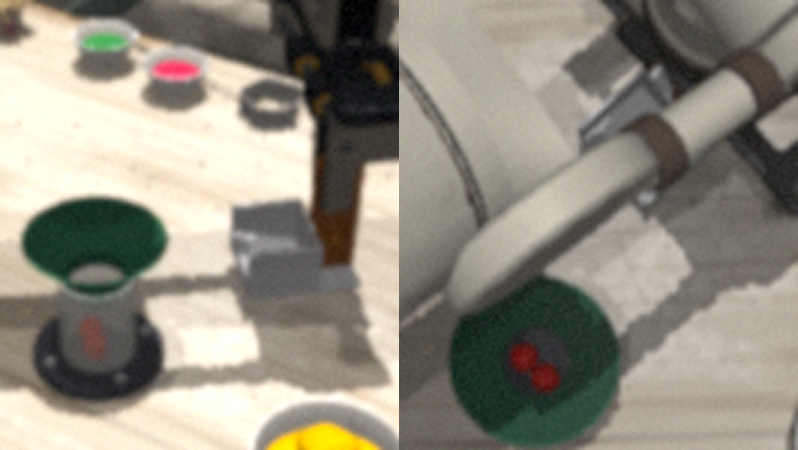

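Both beads are in the jar, showing in the top view at (522,356) and (545,377). The scoop is empty, upright and about 17 mm above the table, so I'll lower it gently.

send_rows:
  series:
    - [1,0,0,0.006,0,0,0]
    - [1,0,0,0.005,0,0,0]
    - [1,0,0,0.003,0,0,0]
    - [1,0,0,0,0,0,0]
    - [1,0,0,0,0,0,0]

```text
time_s: 12.95
eef_pos: [0.5103, -0.5182, 0.0826]
orientation: [0.0, 0.906, -0.423, -0.0]
wrist_force: [-1.5, 1.8, 4.7]
grip_width: 0.173
gripper_force: 30.0
```

send_rows:
  series:
    - [1,0,0,0.001,0,0,0]
    - [1,0,0,0.001,0,0,0]
    - [1,0,0,0,0,0,0]

```text
time_s: 13.32
eef_pos: [0.5104, -0.5183, 0.0826]
orientation: [0.0, 0.906, -0.423, -0.0]
wrist_force: [-5.0, 5.1, 13.6]
grip_width: 0.173
gripper_force: 30.0
```

send_rows:
  series:
    - [1,0,0,-0.001,0,0,0]
    - [0.75,0,0,0,0,0,0]
    - [0.6,0,0,0,0,0,0]
    - [0.3,0,0,0,0,0,0]
    - [0,0,0,0,0,0,0]
    - [0,0,0,0,0,0,0]
    - [0,0,0,0,0,0,0]
    - [0,0,0,0,0,0,0]

```text
time_s: 14.32
eef_pos: [0.5103, -0.5181, 0.0806]
orientation: [0.0, 0.906, -0.423, 0.0]
wrist_force: [0.1, 0.8, -0.3]
grip_width: 0.877
gripper_force: 0.0
```

send_rows:
  series:
    - [0,0,0,-0.01,0,0,0]
    - [0,0,0,-0.02,0,0,0]
    - [0,0,0,-0.03,0,0,0]
    - [0,0,0,-0.04,0,0,0]
    - [0,0,0,-0.04,0,0,0]
    - [0,0,0,-0.04,0,0,0]
    - [0,0,0,0,0,0,0]
    - [0,0,0,0,0,0,0]

```text
time_s: 15.32
eef_pos: [0.5102, -0.518, 0.2608]
orientation: [0.0, 0.906, -0.423, 0.0]
wrist_force: [0.3, 0.5, -0.7]
grip_width: 0.995
gripper_force: 0.0
```

```bash
python3 look.py pics/c7.png 2>/dev/null
```

```text
t 15.325 p [ 0.5102 -0.518   0.2608] yaw -50.03 zax [ 0. -0. -1.] j [-0.96  0.55  1.06 -0.    1.53  1.49] F [ 0.3  0.5 -0.7] w 0.995 0.0
lip [ 0.4658 -0.4651  0.1988]
274 108
top 0.61 [304. 232.]
257 104
```

View pics/c7.png

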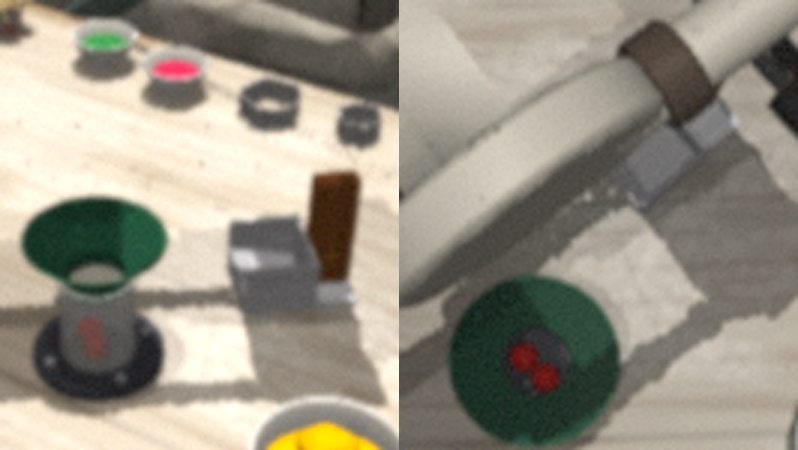

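The scoop stands upright and released, with its grip at crop (335,225). Both beads are in the jar and the gripper is clear.

```bash
python3 -c "
from plant import workorder
print(workorder.close_job())"
```

```text
the job is handed in; nothing more can be done
None
```

Both red beads went through the green funnel into the jar, the empty scoop is standing upright on the table and released, and the job was handed in at about 15 s of the 58 s limit.

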